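Turn a plaster mould half over onto its drying rack

TASK

The plaster mould half on the bench lies with its clay-stained cavity face down. Turn it over and lay it centrally across both slats of the wooden drying rack, cavity face up and squared to the rack, so that it can dry. Plaster chips easily, so never let it topple or drop: set it down gently, and leave the other things on the bench where they are.

Things in the scene. Friction and masses are not known exactly. Their poses are not given: they have to be found in the camera images.
- mould: the mould half to turn over: white plaster block 62 mm wide (x), 120 long (y), 40 thick (z), about 0.33 kg, origin at its centre. The cavity face, at -z, has two terracotta-stained troughs 100 x 15 x 8 deep along y; the +z face is plain. Starts flat on the bench, z up (cavities down), y roughly along world y. Stands stably on an end. Turned over, its z points down
- rack: fixed wooden drying rack, origin at the centre of its underside, z up. Two pale slats 150 mm long along x, 18 wide, at y = -24 and +24 mm, tops 40 mm above the bench, on steel crossbars (22 wide, 110 long in y, 15 high) at x = -60 and +60. The mould half lies across both slats, its y along the rack's y (either way round), origin 60 mm above the bench
- mate: bystander: the matching mould half, the same block (62 x 120 x 40 mm), already lying cavity face up on the bench beyond the work. Origin at its centre. Leave alone
- ring_mould: bystander: plaster ring, 110 mm outside diameter, 56 mm hole, 45 mm high, origin at the centre of its underside. Leave alone
- brush: bystander: brush 200 mm long lying on the bench, roughly along world y. Leave alone
There are look-alikes about, which are no part of the job. Leave any black or purple look-alike of the mould alone.

How it is judged (in metres and radians):
At the end, for the whole second after the job is handed in: The mould half rests flat (within 0.1 rad) on both slats of the rack with its cavity face up, its centre within 35 mm of the rack's centre along the slats and 20 mm across them, its long side within 0.21 rad (12 degrees) of the rack's y, still and released (angle between mould's own z axis and vertical above 3.04 rad and x of mould in the frame of rack between -0.035 and 0.035 m and y of mould in the frame of rack between -0.02 and 0.02 m and z of mould in the frame of rack between 0.055 and 0.065 m and angle between the y axis of mould and the y axis of rack, either way round below 0.21 rad and linear speed of mould below 0.02 m/s and angular speed of mould below 0.1 rad/s); the robot touches nothing.
It fails at once if the mould half topples or tumbles (turns faster than 8 rad/s) (angular speed of mould above 8 rad/s).
It fails at once if the mould half is dropped: it falls freely, out of the fingers, faster than 0.6 m/s (some 20 mm of fall) (linear speed of mould above 0.6 m/s and contact force between the fingers and mould below 0.1 N).
It fails at once if the mate is moved by more than 30 mm (distance of mate from where it was at the start of the episode above 0.03 m).
It fails at once if the ring mould is moved by more than 30 mm (distance of ring_mould from where it was at the start of the episode above 0.03 m).
It fails at once if the brush is moved by more than 30 mm (distance of brush from where it was at the start of the episode above 0.03 m).
It also fails if it takes over 61 s, if anything falls off the work surface, if the arm or the gripper's body presses on something with over 40 N, if the wrist force passes 120 N, or if a joint passes its speed limit or range.

ROBOT

A 6-joint arm with a two-finger parallel gripper is mounted at the origin on the work surface. World frame = base frame: x ahead of the robot, y to its left, z up, the work surface at z = 0. Lengths are in m, angles in degrees, forces in N, time in s.
With the tool pointing down it reaches from about 0.325 to 0.85 m from the base axis. Payload 15.5 kg.
Tool frame: the origin (TCP) lies between the finger pads; the fingertips stand robot.tips_ahead ahead of it and the grasp point (between the pads) lies 8 mm behind it (robot.tips_ahead is the distance from the TCP to the fingertips, in m); x points along the fingers, y is the direction in which the jaws open and shut, and the axes are right-handed (so a half turn about x gives the same grasp; the last joint's range is limited). The gripper opens to 91 mm and grips with 3 to 60 N. Pads are 32 mm wide; open, the fingers measure 118 mm over their backs; the gripper's body (76 mm by 178 mm) begins 60 mm behind the grasp point.
Start: joints at [70.044, 28.281, 77.091, -0, 74.628, -5.472], TCP at [0.156, 0.605, 0.225] pointing down, gripper open.
Joint ranges: [-166.48, 166.48], [-47.26, 123.95], [12.59, 153.08], [-70.14, 250.14], [6.76, 159.57], [-176.63, 176.63]. Speed limits (degrees/s): [108.29, 108.29, 147.25, 172.46, 172.46, 172.46].

INTERFACE

Orientations are given as a 3x3 rotation matrix whose columns are the frame's x, y, z axes.
In Python, from cell import readout, read_camera, camera_info, order, trace, landmark_of, robot gives the robot as it stands. The module is installed in compiled form; this text tells all that it offers.
- The arm moves only by the shell command python3 -m pendant 'ROWS' [FORCE]. ROWS is JSON, a list of rows, each a list of 7 numbers: the closure, from -1 (fully open) to 1 (shut), then the shift along the tool's x, y, z in cm, then the turn, a rotation vector about the tool's x, y, z in rad. In form: [[grip, x, y, z, ax, ay, az], ...]. A call has 1 to 12 rows; each row is the pose to reach, as a shift and turn from the pose commanded when the call began, along the tool's axes at that moment; what a row does not reach only later rows make up. A row lasts 1/10 s, in which the tool goes at most 50 mm and 8.59 degrees, less where a joint would pass 70% of its speed; a pose out of reach is approached as far as the arm can. A call with a gripper value outside its range is refused whole. The fingers move at their own pace and stop on an object; FORCE is the grip in N (left out, the last holds). Time passes only in rows, so rows that repeat a pose let the fingers close. It gives the time, the measured TCP pose, the force and the opening at its end, in the units of the state.
- readout.observe(): the state, without advancing time (a new reading comes with each control period).
- read_camera(name): name is "scene" or "side" or "wrist"; returns (picture, depth): 480x640x3 uint8, red, green, blue; 480x640 float32, m along the optical axis (not along the pixel's ray), 0 where there is no reading.
- camera_info(name): a dict with "fx", "fy", "cx", "cy" (pixels), "R" (3x3) and "t" (3): a world point X has camera coordinates R X + t; the wrist camera has in their place "hand_eye" (4x4, takes a point from camera to tool coordinates, whose origin is the TCP and whose axes are the tool frame's). Camera axes: x right, y down, z forward; pixel columns grow to the right and rows downward; lengths in m; the calibration is good to about 2 mm. A picture is of the moment at which its call begins: read the wrist's pose just before it. camera_info takes no time and is no camera call.
- order.close_job(): hands the job in, once; it reports no verdict.
Trained networks look in the newest picture that a camera, given by its name, has taken for a name from the list of things; names that differ only in an ending like _2 or _b are one class to them, and where a whole thing is asked for, a point or a joint stands for the part that bears it (a point fixed in the world has none). Each returns a list of dicts, best first, with "conf" (0 to 1); they miss things now and then, are a little off and sometimes report something else, mostly with a low value. They report only what shows in the picture. A call takes as long as a camera call. They do not tell look-alikes from the thing itself.
- trace(camera, label): "pixels" (480x640 bool, what is visible of it) and "bbox" ([centre column, centre row, width, height] in pixels, round what is visible of it).
- landmark_of(camera, label): "point" ([column, row] in pixels: a listed point, or the origin of a listed thing).
The state is a dict: "time_s": time; "joint_pos": joint angles; "joint_velocities": joint speeds; "joint_torque": joint torques, N m; "position": TCP position; "orientation": TCP orientation; "force": force on the tool from outside, world axes, zero at the start; "moment": the same for the moment, N m; "width": finger opening in m.
Only numpy, scipy, OpenCV 4.12 (cv2) and the standard library are available. Lean on these libraries where they do the work, as an engineer would, in place of code of your own. Each camera call takes 0.05 s, during which the arm holds its last target.

## Working session

There is one attempt and no reset: what is moved stays moved. The work goes in short steps, Python scripts to look and compute and a shell command to move; the robot and the scene stay as the last step left them, time stands still between calls to the robot, and variables do not carry over. Pictures are saved under pics/ and viewed, and the job is handed in when it is done.

```bash
mkdir -p pics; ls; python3 - <<'E'
from cell import readout, read_camera, camera_info, order, trace, landmark_of, robot
import cv2,numpy as np
s=readout.observe();print(s); print([a for a in dir(robot) if a[0]!='_'], robot.tips_ahead)
for n in ("scene","side","wrist"):
    p,d=read_camera(n); cv2.imwrite(f"pics/{n}0.png",p[:,:,::-1]); np.savez(f"{n}0.npz",p=p,d=d)
    print(n,camera_info(n))
E
```

```text
pics
{'time_s': 0.0, 'joint_pos': array([ 7.00454501e+01,  2.83125029e+01,  7.71277822e+01,  1.73084549e-03,
        7.46276340e+01, -5.47166677e+00]), 'joint_velocities': array([-0.02204913,  0.03608103,  0.03250406, -0.07985799, -0.05066852,
        0.03062152]), 'joint_torque': array([-4.90489110e-03, -8.78807259e+01, -3.81844997e+01,  7.06292409e-02,
        5.35692251e-02, -1.10412141e-04]), 'position': array([0.15616754, 0.6047967 , 0.22436025]), 'orientation': array([[-4.31929897e-04,  2.50098280e-01,  9.68220359e-01],
       [-1.10430191e-03,  9.68219740e-01, -2.50098612e-01],
       [-9.99999297e-01, -1.17723266e-03, -1.42019044e-04]]), 'force': array([ 0.91859314, -0.53076983,  0.13812434]), 'moment': array([-0.03157263, -0.01006245,  0.0371803 ]), 'width': 0.09085859455905057}
['IKError', 'tips_ahead'] 0.011
scene {'fx': 447.5454903091615, 'fy': 447.5454903091615, 'cx': 318.56319809736107, 'cy': 239.2120798182969, 'R': array([[-0.82333709,  0.56753772,  0.00411935],
       [ 0.35940015,  0.52697815, -0.77014645],
       [-0.43925797, -0.63260965, -0.6378538 ]]), 't': array([ 0.46947357, -0.14228644,  1.07613236])}
side {'fx': 459.9990207890314, 'fy': 459.9990207890314, 'cx': 317.1136878043837, 'cy': 232.66745445199925, 'R': array([[ 0.98285985, -0.18373707, -0.01507331],
       [-0.13649162, -0.67028969, -0.72943935],
       [ 0.12392156,  0.71899403, -0.6838794 ]]), 't': array([-0.51338369,  0.07046118,  1.10230665])}
wrist {'fx': 383.97916417190186, 'fy': 383.97916417190186, 'cx': 327.6938844065354, 'cy': 240.68811710349914, 'hand_eye': array([[-7.80701047e-04, -2.84613607e-01,  9.58642001e-01,
        -1.58662436e-01],
       [ 9.99999685e-01, -3.58293219e-04,  7.08007447e-04,
         1.17286598e-03],
       [ 1.41966375e-04,  9.58642252e-01,  2.84613797e-01,
        -8.07811232e-02],
       [ 0.00000000e+00,  0.00000000e+00,  0.00000000e+00,
         1.00000000e+00]])}
```

View pics/scene0.png

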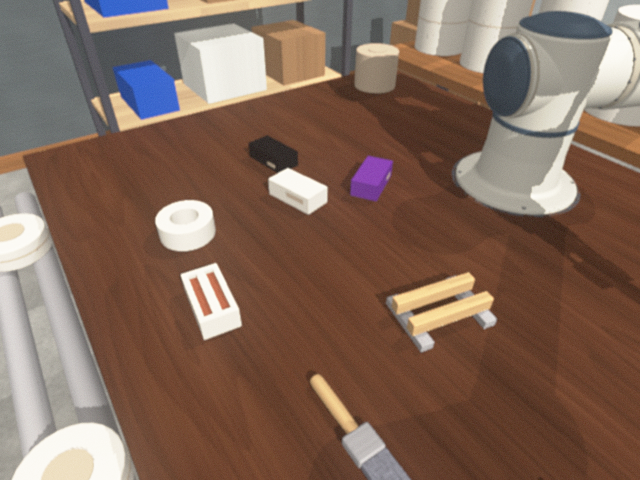

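View pics/side0.png

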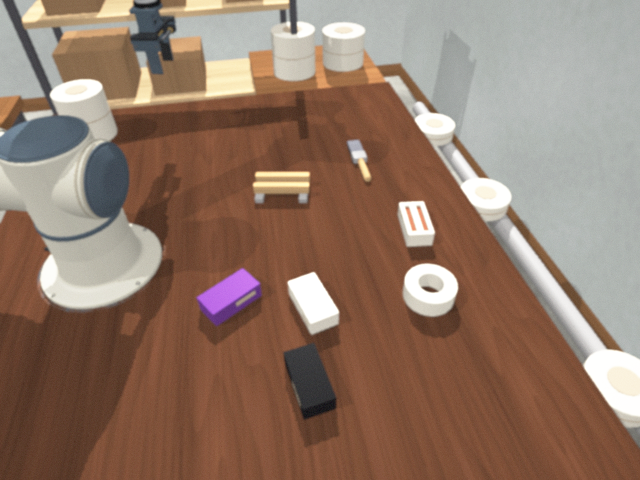

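View pics/wrist0.png

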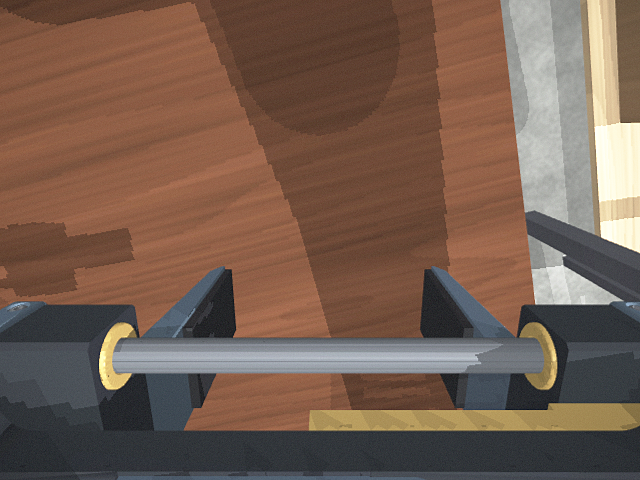

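White block at scene (298,190) and side (313,302) is the mould candidate. The black block at scene (273,153) and the purple one at (372,178) are the look-alikes to leave alone. The cavity-up block at (210,300) is the mate. Next I'll measure poses and crop the candidate.

```bash
cat > h.py <<'E'
from cell import readout, read_camera, camera_info, order, trace, landmark_of, robot
import cv2,numpy as np
def cloud(n,p,d,pose=None):
    c=camera_info(n); v,u=np.mgrid[:480,:640]
    P=np.stack([(u-c['cx'])/c['fx']*d,(v-c['cy'])/c['fy']*d,d],-1)
    if n=='wrist':
        H=c['hand_eye']; P=P@H[:3,:3].T+H[:3,3]
        return P@pose['orientation'].T+pose['position']
    return (P-c['t'])@c['R']
def rect(Q):
    # min area rect of xy points (mm)
    (cx,cy),(w,h),a=cv2.minAreaRect((Q[:,:2]*1000).astype(np.float32))
    return (round(cx,1),round(cy,1)),(round(w,1),round(h,1)),round(a,1)
E
python3 - <<'E'
from h import *
for n in ("scene","side"):
    z=np.load(n+"0.npz"); p,d=z['p'],z['d']; read_camera(n); W=cloud(n,p,d)
    for l in ("mould","rack","mate","ring_mould","brush"):
        for r in trace(n,l):
            m=r['pixels']&(d>0); Q=W[m]; 
            if len(Q)<20: continue
            top=np.percentile(Q[:,2],97); T=Q[np.abs(Q[:,2]-top)<0.008] if l!='brush' else Q
            print(n,l,round(r['conf'],2),np.round(r['bbox']),"col",p[m].mean(0).round(),"ztop",round(top,4),"rect",rect(T), "med",np.median(T,0).round(3))
    y0,x0=((190,298) if n=="scene" else (305,313))
    cv2.imwrite(f"pics/crop_{n}.png",cv2.resize(p[y0-60:y0+60,x0-80:x0+80,::-1],(800,600),interpolation=cv2.INTER_CUBIC))
E
```

```text
scene mould 0.94 [298. 194.  58.  50.] col [231. 225. 215.] ztop 0.0409 rect ((470.8, -229.2), (64.6, 124.1), 13.9) med [ 0.473 -0.223  0.039]
scene mould 0.74 [373. 179.  45.  43.] col [129.  67. 160.] ztop 0.0408 rect ((297.1, -177.9), (126.3, 63.1), 32.3) med [ 0.304 -0.172  0.039]
scene mould 0.66 [274. 154.  47.  38.] col [57. 48. 44.] ztop 0.0407 rect ((432.4, -404.6), (65.8, 125.3), 8.8) med [ 0.435 -0.398  0.039]
scene rack 0.82 [441. 313. 112.  79.] col [215. 187. 143.] ztop 0.0412 rect ((459.7, 194.4), (68.1, 151.7), 77.7) med [0.466 0.201 0.04 ]
scene mate 0.65 [213. 302.  56.  77.] col [231. 211. 197.] ztop 0.0413 rect ((768.4, -32.7), (122.4, 60.8), 82.6) med [ 0.77  -0.024  0.04 ]
scene ring_mould 0.79 [185. 225.  58.  47.] col [240. 236. 227.] ztop 0.046 rect ((724.4, -244.8), (110.9, 107.4), 71.0) med [ 0.728 -0.238  0.044]
scene brush 0.95 [358. 428.  96. 103.] col [179. 165. 150.] ztop 0.0214 rect ((702.5, 273.6), (178.9, 50.3), 86.0) med [0.709 0.301 0.018]
side mould 0.92 [310. 380.  50.  80.] col [55. 52. 53.] ztop 0.0422 rect ((431.5, -408.4), (62.5, 121.7), 8.9
[... 315 characters left out ...]
de rack 0.66 [429. 289.  52.  53.] col [235. 232. 226.] ztop 0.0466 rect ((722.9, -249.8), (110.2, 108.0), 82.7) med [ 0.722 -0.255  0.044]
side rack 0.59 [282. 187.  59.  31.] col [209. 184. 141.] ztop 0.0412 rect ((459.7, 190.5), (73.3, 148.5), 78.3) med [0.459 0.183 0.039]
side mate 0.6 [416. 221.  35.  43.] col [233. 219. 208.] ztop 0.0414 rect ((766.6, -35.7), (126.6, 63.3), 82.4) med [ 0.765 -0.043  0.039]
side ring_mould 0.82 [431. 287.  50.  56.] col [235. 232. 226.] ztop 0.0466 rect ((723.7, -250.5), (108.9, 108.1), 11.6) med [ 0.723 -0.255  0.044]
side brush 0.89 [358. 159.  26.  41.] col [202. 191. 175.] ztop 0.0213 rect ((706.1, 293.8), (42.4, 227.5), 0.1) med [0.704 0.29  0.017]
```

View pics/crop_scene.png

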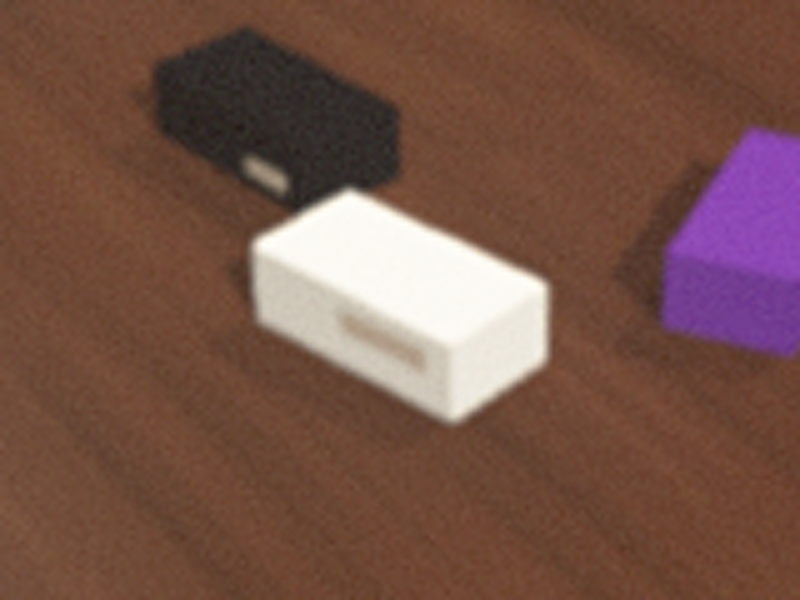

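```bash
cat > st.py <<'E'
from h import *
import json
s=readout.observe()
print("t",round(s['time_s'],2),"q",s['joint_pos'].round(2).tolist(),"p",s['position'].round(4).tolist(),"w",round(s['width'],4),"F",s['force'].round(1).tolist())
print(s['orientation'].round(3).tolist())
open('states.txt','a').write(json.dumps([s['joint_pos'].tolist(),s['position'].tolist(),s['orientation'].tolist()])+"\n")
E
python3 st.py; python3 -m pendant '[[-1,-3.5,-31.6,43.7,0,0,0],[-1,-3.5,-31.6,43.7,0,0,0],[-1,-3.5,-31.6,43.7,0,0,0],[-1,-3.5,-31.6,43.7,0,0,0],[-1,-3.5,-31.6,43.7,0,0,0],[-1,-3.5,-31.6,43.7,0,0,0],[-1,-3.5,-31.6,43.7,0,0,0],[-1,-3.5,-31.6,43.7,0,0.4,0],[-1,-3.5,-31.6,43.7,0,0.4,0],[-1,-3.5,-31.6,43.7,0,0.4,0],[-1,-3.5,-31.6,43.7,0,0.4,0],[-1,-3.5,-31.6,43.7,0,0.4,0]]' ; python3 st.py
```

```text
t 0.75 q [70.04, 28.28, 77.09, 0.0, 74.63, -5.47] p [0.1563, 0.6051, 0.2249] w 0.0913 F [-0.1, -0.2, -0.3]
[[0.0, 0.25, 0.968], [0.0, 0.968, -0.25], [-1.0, 0.0, -0.0]]
time_s: 1.95
position: [0.5044, 0.1853, 0.259]
orientation: [[-0.376, 0.256, 0.891], [0.099, 0.967, -0.236], [-0.921, -0.001, -0.389]]
force: [-1.2, 0.7, 0.4]
width: 0.0912
t 1.95 q [8.21, 30.06, 72.62, 8.8, 98.47, -67.3] p [0.5044, 0.1853, 0.259] w 0.0912 F [-1.2, 0.7, 0.4]
[[-0.376, 0.256, 0.891], [0.099, 0.967, -0.236], [-0.921, -0.001, -0.389]]
```

```bash
cat > kin.py <<'E'
import numpy as np, json
from scipy.spatial.transform import Rotation as Ro
from scipy.optimize import least_squares
lo=np.radians([-166.48,-47.26,12.59,-70.14,6.76,-176.63]);hi=np.radians([166.48,123.95,153.08,250.14,159.57,176.63])
def fk(q,P):
    a,d,h,L1,L2,L6=P
    e=lambda s,x:Ro.from_euler(s,x).as_matrix()
    R3=e('y',q[1]+q[2]); R6=R3@e('z',q[3])@e('y',q[4])@e('z',q[5])
    z=np.array([0,0,1.])
    p=np.array([a,d,h])+e('y',q[1])@z*L1+R3@z*L2+R6@z*L6
    A=e('z',q[0]); R=A@R6
    return A@p, np.stack([R[:,2],-R[:,0],-R[:,1]],1)
def load(): return [(np.radians(s[0]),np.array(s[1]),np.array(s[2])) for s in map(json.loads,open('states.txt'))]
def fit():
    S=load()
    P0=np.array([.05,.06,.478,.425,.425,.25])
    f=lambda P:np.concatenate([fk(q,P)[0]-p for q,p,_ in S]+[(P-P0)*1e-3])
    r=least_squares(f,P0); return r.x
def ik(p,R,P,q0,rng=None):
    f=lambda q:np.concatenate([(fk(q,P)[0]-p)*5,((fk(q,P)[1].T@R)-np.eye(3)).ravel()])
    best=None
    g=np.random.default_rng(0)
    for i in range(8):
        s=np.clip(q0+(0 if i==0 else g.normal(0,.5,6)),lo+1e-3,hi-1e-3)
        r=least_squares(f,s,bounds=(lo,hi))
        if best is None or r.cost<best.cost-1e-9: best=r
        if best.cost<1e-7: break
    return best.x,best.cost
if __name__=="__main__":
    P=fit();print(P.round(4))
    for q,p,R in load():
        a,b=fk(q,P);print((a-p).round(4),np.abs(b-R).max().round(4))
E
python3 kin.py
```

```text
[-0.1413  0.0597 -0.0021  0.7693  0.4138  0.3408]
[-0.0001  0.     -0.    ] 0.0
[-0.     -0.0001  0.    ] 0.0
```

```bash
python3 -m pendant '[[-1,-6.5,-41,5.2,0,-0.7,0],[-1,-6.5,-41,5.2,0,-0.7,0],[-1,-6.5,-41,5.2,0,-0.7,0],[-1,-6.5,-41,5.2,0,-0.7,0],[-1,-6.5,-41,5.2,0,-0.7,0]]' >/dev/null; python3 st.py;python3 -m pendant '[[-1,-6.5,-20,5.2,0,-0.4,0],[-1,-6.5,-20,5.2,0,-0.4,0],[-1,-6.5,-20,5.2,0,-0.4,0],[-1,-6.5,-20,5.2,0,-0.4,0],[-1,-6.5,-20,5.2,0,-0.4,0]]' >/dev/null; python3 st.py; python3 kin.py
```

```text
t 2.45 q [-13.92, 5.26, 104.45, -0.29, 52.69, -89.4] p [0.4801, -0.059, 0.2846] w 0.0911 F [0.9, -0.1, 0.1]
[[0.293, 0.249, 0.923], [-0.077, 0.969, -0.237], [-0.953, -0.002, 0.302]]
t 2.95 q [-48.1, -1.86, 111.06, 33.33, 40.68, -143.46] p [0.4616, -0.242, 0.3544] w 0.0911 F [0.2, 1.1, 0.1]
[[0.625, 0.249, 0.74], [-0.161, 0.968, -0.19], [-0.764, 0.0, 0.646]]
[-0.0284  0.0601  0.1203  0.6152  0.3741  0.338 ]
[0.0001 0.0017 0.    ] 0.0
[-0.002  -0.0004  0.0003] 0.0
[ 0.0023 -0.0001  0.    ] 0.0
[-0.0019  0.0008 -0.0004] 0.0
```

```bash
sed -i 's/a,d,h,L1,L2,L6=P/a,d,h,L1,L2,L6,a3=P/; s/R3@z\*L2/R3@z*L2+R3@np.array([1.,0,0])*a3/; s/.425,.425,.25\])/.425,.425,.25,0])/; s/\*1e-3\])/*1e-4])/' kin.py; python3 kin.py
```

```text
[0.     0.0596 0.2566 0.5968 0.3844 0.3417 0.1179]
[-0. -0.  0.] 0.0
[0. 0. 0.] 0.0
[-0.  0. -0.] 0.0
[ 0. -0. -0.] 0.0
```

```bash
cat > plan.py <<'E'
from kin import *
P=fit()
up=np.array([0,0,1.])
def u(a): a=np.radians(a); return np.array([np.cos(a),np.sin(a),0])
def frame(d,jaw): 
    return np.stack([d,jaw,np.cross(d,jaw)],1)
def pose1(c,ka,al,s,g,sg):
    k=u(ka); al=np.radians(al); d=np.sin(al)*k-np.cos(al)*up; jaw=sg*np.cross(up,k)
    gp=np.array([c[0],c[1],0])-s*k+g*up
    return gp+.008*d, frame(d,jaw)
def pose2(c,ka,al,s,g,sg):
    # mould standing, same grip
    k=u(ka); al=np.radians(al); d=-np.cos(al)*k-np.sin(al)*up; jaw=sg*np.cross(up,k)
    gp=np.array([c[0],c[1],0])+(.06+s)*up+(g-.02)*k
    return gp+.008*d, frame(d,jaw)
def pose3(c,ka,ps,e,o,sg):
    k=u(ka); ps=np.radians(ps); d=np.sin(ps)*k-np.cos(ps)*up; jaw=sg*np.cross(up,k)
    gp=np.array([c[0],c[1],0])+(.06+e)*up-o*k
    return gp+.008*d, frame(d,jaw)
def pose4(c,ka,ps,e,o,sg):
    k=u(ka); ps=np.radians(ps); d=-np.cos(ps)*k-np.sin(ps)*up; jaw=sg*np.cross(up,k)
    gp=np.array([c[0],c[1],0])+(.06+o)*up+e*k
    return gp+.008*d, frame(d,jaw)
C1=(.470,-.231);A1=104.1;C3=(.460,.192);A3=77.9
def best(p,R,qs):
    for q0 in qs:
        q,c=ik(p,R,P,q0)
        if c<1e-6: return q
    return None
seeds=[np.radians(s) for s in ([0,20,90,0,70,0],[0,20,90,90,70,0],[0,20,90,180,70,0],[0,20,90,-60,70,0],[0,20,90,45,70,100],[0,20,90,120,70,-100])]
if __name__=="__main__":
    f=lambda q:None if q is None else np.degrees(q).round().astype(int).tolist()
    for al in (25,40):
      for ka in (A1,A1+180):
        for sg in (1,-1):
          print("g1",al,ka,sg,f(best(*pose1(C1,ka,al,.015,.03,sg),seeds)))
    for ps in (25,40):
      for ka in (A3,A3+180):
        for sg in (1,-1):
          print("g4",ps,ka,sg,f(best(*pose4(C3,ka,ps,.038,.007,sg),seeds)))
    for c in ((.5,-.02),):
     for ka in range(0,360,45):
      for sg in (1,-1):
        print("st",ka,sg,f(best(*pose2(c,ka,40,.015,.03,sg),seeds)),"|",f(best(*pose3(c,ka,40,.038,.007,sg),seeds)),f(best(*pose3(c,ka,25,.038,.007,sg),seeds)))
E
time python3 plan.py
```

```text
g1 25 104.1 1 [-42, 45, 86, 14, 70, 116]
g1 25 104.1 -1 [-42, 45, 86, 14, 70, -64]
g1 25 284.1 1 [-18, 38, 115, -59, 24, 22]
g1 25 284.1 -1 [-18, 38, 115, -59, 24, -158]
g1 40 104.1 1 [-46, 52, 78, 19, 86, 113]
g1 40 104.1 -1 [-46, 52, 78, 19, 86, -67]
g1 40 284.1 1 None
g1 40 284.1 -1 None
g4 25 77.9 1 [40, 61, 68, -35, 106, -120]
g4 25 77.9 -1 [40, 61, 68, -35, 106, 60]
g4 25 257.9 1 [-28, 55, 119, 71, 67, -84]
g4 25 257.9 -1 [-28, 55, 119, 71, 67, 96]
g4 40 77.9 1 [38, 53, 75, -30, 93, -120]
g4 40 77.9 -1 [38, 53, 75, -30, 93, 60]
g4 40 257.9 1 [-22, 44, 120, 69, 54, -71]
g4 40 257.9 -1 [-22, 44, 120, 69, 54, 109]
st 0 1 [-6, 56, 65, -5, 109, -95] | [-16, 34, 138, 160, 32, 94] [-13, 26, 125, 48, 7, -149]
st 0 -1 [-6, 56, 65, -5, 109, 85] | [-16, 34, 138, 160, 32, -86] [-13, 26, 125, 48, 7, 31]
st 45 1 [9, 53, 75, -27, 95, -118] | [-36, 34, 122, 71, 42, 127] [-26, 28, 116, 44, 35, 163]
st 45 -1 [9, 53, 75, -27, 95, 62] | [-36, 34, 122, 71, 42, -53] [-26, 28, 116, 44, 35, -17]
st 90 1 [20, 46, 99, -51, 68, -126] | [-32, 40, 98, 35, 70, 127] [-25, 34, 101, 26, 60, 139]
st 90 -1 [20, 
[... 278 characters left out ...]
, 56, 149, 165, 74, -98] | [-6, 49, 72, -4, 99, 84] [-7, 41, 83, -3, 82, 84]
st 180 -1 [-20, 56, 149, 165, 74, 82] | [-6, 49, 72, -4, 99, -96] [-7, 41, 83, -3, 82, -96]
st 225 1 [-43, 44, 125, 83, 50, -75] | [7, 46, 80, -24, 88, 60] [2, 38, 88, -17, 73, 55]
st 225 -1 [-43, 44, 125, 83, 50, 105] | [7, 46, 80, -24, 88, -120] [2, 38, 88, -17, 73, -125]
st 270 1 [-36, 47, 96, 40, 76, -60] | [16, 39, 100, -44, 62, 45] [8, 33, 102, -32, 53, 29]
st 270 -1 [-36, 47, 96, 40, 76, 120] | [16, 39, 100, -44, 62, -135] [8, 33, 102, -32, 53, -151]
st 315 1 [-22, 53, 73, 18, 100, -71] | None [4, 28, 118, -48, 25, 1]
st 315 -1 [-22, 53, 73, 18, 100, 109] | None None
real	0m22.181s
user	0m22.516s
sys	0m0.086s
```

```bash
cat > go.py <<'E'
from plan import *
from cell import readout
def rel(p,R,chk=True,s=None):
    s=s or readout.observe(); p0,R0=np.array(s['position']),np.array(s['orientation'])
    d=R0.T@(p-p0)*100; w=Ro.from_matrix(R0.T@R).as_rotvec()
    n=max(np.linalg.norm(d)/5,np.degrees(np.linalg.norm(w))/8.59)
    print("row",d.round(2).tolist(),w.round(3).tolist(),"rows>=",round(n,1))
    if chk:
        q=np.radians(s['joint_pos']); qs=[q]; 
        for t in np.linspace(0,1,9)[1:]:
            q,c=ik(p0+t*(p-p0),R0@Ro.from_rotvec(w*t).as_matrix(),P,q); qs.append(q)
            if c>1e-6: print("IK cost",t,c)
        print("dq",np.degrees(np.abs(np.diff(qs,axis=0)).max(0)).round().tolist(),"end",np.degrees(q).round().tolist())
def back(pr,b): return pr[0]-b*pr[1][:,0],pr[1]
E
python3 - <<'E'
from go import *
rel(*back(pose1(C1,104.1,40,.015,.030,-1),.12))
E
```

```text
row [21.25, -6.38, -11.81] [1.158, 1.254, -0.002] rows>= 11.4
dq [3.0, 7.0, 6.0, 11.0, 8.0, 19.0] end [-49.0, 50.0, 65.0, 18.0, 102.0, -65.0]
```

```bash
python3 -m pendant '[[-1,4,-1,-2,0.11,0.12,0],[-1,7,-2,-3.5,0.21,0.22,0],[-1,9,-2.6,-5,0.31,0.33,0],[-1,11,-3.2,-6,0.41,0.44,0],[-1,13,-4,-7.2,0.52,0.56,0],[-1,15,-4.5,-8.4,0.62,0.67,0],[-1,17,-5.1,-9.5,0.72,0.78,0],[-1,19,-5.7,-10.6,0.82,0.89,0],[-1,21.3,-6.4,-11.8,0.92,1.0,0],[-1,21.3,-6.4,-11.8,1.03,1.11,0],[-1,21.3,-6.4,-11.8,1.16,1.25,0],[-1,21.3,-6.4,-11.8,1.16,1.25,0]]' >/dev/null; python3 st.py; python3 - <<'E'
from go import *
from h import *
rel(*pose1(C1,104.1,40,.015,.030,-1))
s=readout.observe(); p,d=read_camera("wrist"); cv2.imwrite("pics/w1.png",p[:,:,::-1])
W=cloud("wrist",p,d,s)
for r in trace("wrist","mould"):
    Q=W[r['pixels']&(d>0)]; T=Q[np.abs(Q[:,2]-.04)<.006]
    print(r['conf'],np.round(r['bbox']),len(T),rect(T) if len(T)>20 else None)
E
```

```text
t 4.15 q [-48.72, 49.95, 64.32, 17.72, 102.06, -64.39] p [0.4926, -0.3166, 0.1143] w 0.0914 F [-0.5, 0.5, -0.2]
[[-0.155, 0.971, 0.18], [0.627, 0.237, -0.742], [-0.763, -0.002, -0.646]]
row [11.99, -0.14, -0.16] [-0.006, -0.004, -0.003] rows>= 2.4
dq [0.0, 0.0, 2.0, 0.0, 2.0, 0.0] end [-46.0, 52.0, 78.0, 19.0, 86.0, -67.0]
0.8 [223. 399.  84.  54.] 2709 ((438.1, -366.3), (36.7, 31.3), 13.1)
0.77 [141. 133. 170. 117.] 9165 ((295.5, -177.4), (120.6, 64.5), 32.4)
0.7 [324. 228.  95. 164.] 12700 ((468.1, -228.8), (62.2, 121.2), 14.4)
```

View pics/w1.png

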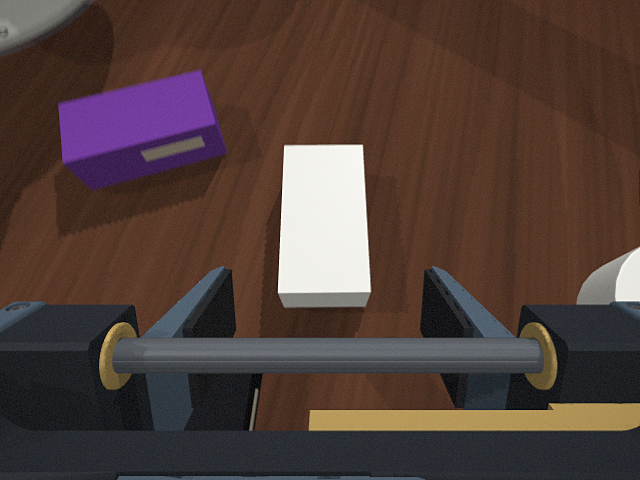

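Wrist view: the plain white block at (324,225) sits squarely between the fingers, and purple is clear at (140,130). I'll go in and grip it.

```bash
python3 -m pendant '[[-1,4,-0.1,-0.1,0,0,0],[-1,8,-0.1,-0.1,0,0,0],[-1,10.5,-0.1,-0.1,0,0,0],[-1,11.5,-0.1,-0.1,0,0,0],[-1,12,-0.1,-0.1,0,0,0],[-1,12,-0.1,-0.1,0,0,0]]' 40 >/dev/null; python3 st.py; python3 -m pendant '[[1,0,0,0,0,0,0],[1,0,0,0,0,0,0],[1,0,0,0,0,0,0],[1,0,0,0,0,0,0],[1,0,0,0,0,0,0],[1,0,0,0,0,0,0],[1,0,0,0,0,0,0],[1,0,0,0,0,0,0]]' 40 >/dev/null; python3 st.py
python3 - <<'E'
from go import *
s=readout.observe(); 
print(s['position']-pose1(C1,104.1,40,.015,.03,-1)[0])
R=s['orientation']; up=np.array([0,0,1.])
print("lift row",(R.T@np.array([0,0,12])).round(2))
E
```

```text
t 4.85 q [-45.76, 52.12, 77.5, 19.02, 86.32, -67.18] p [0.4735, -0.2415, 0.0248] w 0.0915 F [-0.2, -0.0, 0.5]
[[-0.152, 0.971, 0.186], [0.622, 0.241, -0.745], [-0.768, 0.003, -0.641]]
t 5.65 q [-45.79, 52.16, 77.51, 19.0, 86.34, -67.16] p [0.4729, -0.2415, 0.0245] w 0.0619 F [-2.1, -3.0, 5.2]
[[-0.153, 0.971, 0.185], [0.623, 0.24, -0.744], [-0.767, 0.002, -0.642]]
[ 0.00052817 -0.00094523  0.00063001]
lift row [-9.2   0.02 -7.7 ]
```

```bash
python3 -m pendant '[[1,-1,0,-0.8,0,0,0],[1,-3.8,0,-3.2,0,0,0],[1,-6.5,0,-5.5,0,0,0],[1,-9.2,0,-7.7,0,0,0],[1,-9.2,0,-7.7,0,0,0]]' 40 >/dev/null; python3 st.py; python3 - <<'E'
from go import *
p,R=pose2((.5,-.02),90,40,.015,.03,-1)
rel(p+[0,0,.06],R)
E
```

```text
t 6.15 q [-45.78, 42.83, 74.77, 19.17, 97.41, -63.35] p [0.4742, -0.2424, 0.1485] w 0.0617 F [-0.3, -0.6, -4.0]
[[-0.149, 0.971, 0.188], [0.62, 0.24, -0.747], [-0.77, 0.006, -0.638]]
row [15.08, 7.93, -15.22] [0.267, -1.556, -0.031] rows>= 10.5
dq [10.0, 6.0, 8.0, 14.0, 12.0, 21.0] end [20.0, 40.0, 98.0, -49.0, 72.0, 49.0]
```

```bash
python3 -m pendant '[[1,1,0.5,-1,0.02,-0.11,0],[1,2.2,1.2,-2.2,0.04,-0.23,0],[1,3.5,1.8,-3.5,0.06,-0.36,0],[1,4.8,2.5,-4.8,0.08,-0.49,-0.01],[1,6,3.2,-6,0.11,-0.62,-0.01],[1,7.3,3.8,-7.3,0.13,-0.75,-0.01],[1,8.6,4.5,-8.6,0.15,-0.88,-0.02],[1,9.9,5.2,-9.9,0.18,-1.02,-0.02],[1,11.2,5.9,-11.3,0.2,-1.16,-0.02],[1,12.6,6.6,-12.7,0.22,-1.3,-0.03],[1,13.9,7.3,-14,0.25,-1.44,-0.03],[1,15.1,7.9,-15.2,0.27,-1.56,-0.03]]' 40 >/dev/null; python3 st.py; python3 - <<'E'
from go import *
from h import *
p,R=pose2((.5,-.02),90,40,.015,.03,-1)
rel(p+[0,0,.02],R)
p,d=read_camera("scene"); cv2.imwrite("pics/s2.png",cv2.resize(p[80:320,200:520,::-1],(800,600)))
E
```

```text
t 7.35 q [19.17, 38.79, 98.32, -47.16, 70.36, 46.44] p [0.499, -0.0132, 0.1269] w 0.0621 F [-0.2, -1.0, -4.0]
[[-0.0, 1.0, 0.009], [-0.731, 0.006, -0.682], [-0.682, -0.007, 0.731]]
row [2.74, 0.12, -2.5] [0.009, -0.053, -0.0] rows>= 0.7
dq [0.0, 1.0, 0.0, 0.0, 0.0, 1.0] end [20.0, 44.0, 99.0, -50.0, 69.0, 52.0]
```

View pics/s2.png

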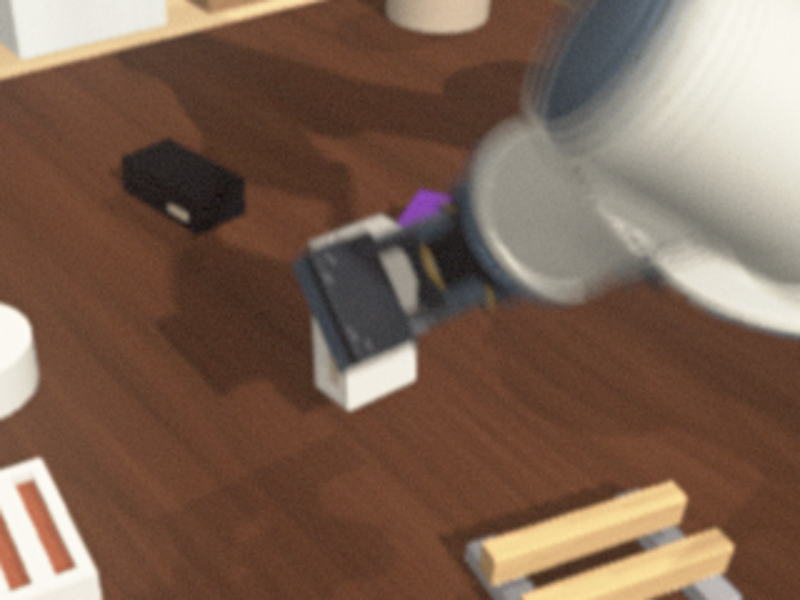

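```bash
python3 -m pendant '[[1,1.3,0,-1.2,0,-0.02,0],[1,2.7,0.1,-2.5,0,-0.04,0],[1,2.7,0.1,-2.5,0.01,-0.05,0],[1,2.7,0.1,-2.5,0.01,-0.05,0]]' 40 >/dev/null; python3 st.py; python3 - <<'E'
from go import *
from h import *
p,R=pose2((.5,-.02),90,40,.015,.03,-1)
rel(p,R)
for n in ("scene","side"):
    p,d=read_camera(n); W=cloud(n,p,d); cv2.imwrite(f"pics/{n}3.png",p[:,:,::-1])
    for r in trace(n,"mould"):
        m=r['pixels']&(d>0); Q=W[m]
        if len(Q)<20 or p[m].mean()<150 or abs(np.median(Q[:,1]))>.1: continue
        print(n,round(r['conf'],2),np.round(r['bbox']),"min",np.percentile(Q,1,0).round(4),"max",np.percentile(Q,99,0).round(4))
        # planes by RANSAC
        g=np.random.default_rng(0)
        for _ in range(3):
            bi=None
            for i in range(300):
                a=Q[g.choice(len(Q),3,replace=False)]; nn=np.cross(a[1]-a[0],a[2]-a[0]); L=np.linalg.norm(nn)
                if L<1e-6: continue
                inl=np.abs((Q-a[0])@nn/L)<.0025
                if bi is None or inl.sum()>bi.sum(): bi=inl
            c=Q[bi].mean(0); v=np.linalg.svd(Q[bi]-c)[2][2]
            print("  plane",bi.sum(),v.round(3),c.round(4)); Q=Q[~bi]
            if len(Q)<60: break
E
```

```text
t 7.8 q [19.69, 43.73, 98.8, -49.88, 69.16, 51.9] p [0.4985, -0.0176, 0.0894] w 0.0623 F [0.0, 0.2, -2.7]
[[-0.005, 1.0, 0.003], [-0.761, -0.002, -0.649], [-0.649, -0.006, 0.761]]
row [1.15, 0.16, -1.58] [0.003, -0.008, 0.005] rows>= 0.4
dq [0.0, 0.0, 0.0, 0.0, 0.0, 0.0] end [20.0, 46.0, 99.0, -51.0, 68.0, 54.0]
scene 0.97 [344. 223.  43.  78.] min [ 0.4702 -0.0409  0.0176] max [0.5356 0.0255 0.1385]
  plane 280 [-0.005 -1.    -0.008] [ 0.4928 -0.0015  0.0649]
  plane 274 [ 0.006 -0.026  1.   ] [ 0.5004 -0.0282  0.1366]
  plane 155 [-0.999  0.031  0.016] [ 0.5309 -0.0251  0.0475]
side 0.88 [311. 218.  27.  53.] min [ 0.4691 -0.0467  0.0193] max [ 0.5294 -0.0065  0.1392]
  plane 566 [-0.001 -1.    -0.01 ] [ 0.4991 -0.0436  0.0823]
  plane 365 [-0.001  1.    -0.005] [ 0.5    -0.0367  0.0808]
  plane 209 [-0.01  -0.015 -1.   ] [ 0.4983 -0.0218  0.1372]
```

```bash
python3 -m pendant '[[1,0.4,0,-0.5,0,0,0],[1,0.7,0,-0.9,0,0,0],[1,0.9,0,-1.06,0,0,0],[1,1,0,-1.14,0,0,0],[1,1,0,-1.14,0,0,0]]' 40 >/dev/null; python3 st.py;  python3 -m pendant '[[1,0.06,0,-0.08,0,0,0],[1,0.13,0,-0.15,0,0,0],[1,0.13,0,-0.15,0,0,0]]' 40 >/dev/null; python3 st.py
```

```text
t 8.5 q [19.68, 45.27, 99.02, -50.46, 68.01, 53.37] p [0.4987, -0.0178, 0.0741] w 0.0617 F [-0.4, 0.7, -2.6]
[[-0.005, 1.0, 0.003], [-0.761, -0.002, -0.649], [-0.649, -0.005, 0.761]]
t 8.8 q [19.7, 45.42, 99.03, -50.54, 67.9, 53.56] p [0.4988, -0.0177, 0.0726] w 0.0619 F [-1.3, 1.9, 2.4]
[[-0.004, 1.0, 0.002], [-0.761, -0.002, -0.648], [-0.648, -0.004, 0.761]]
```

```bash
python3 -m pendant '[[-0.45,0,0,0,0,0,0],[-0.6,0,0,0,0,0,0],[-0.8,0,0,0,0,0,0],[-1,0,0,0,0,0,0],[-1,0,0,0,0,0,0],[-1,0,0,0,0,0,0]]' 40 >/dev/null; python3 st.py; python3 - <<'E'
from h import *
for n in ("scene",):
    p,d=read_camera(n); cv2.imwrite(f"pics/{n}4.png",cv2.resize(p[120:300,240:480,::-1],(800,600)))
E
```

```text
t 9.4 q [19.68, 45.45, 99.04, -50.53, 67.87, 53.55] p [0.4988, -0.0178, 0.0723] w 0.0913 F [0.2, -0.5, -0.1]
[[-0.004, 1.0, 0.002], [-0.761, -0.002, -0.649], [-0.649, -0.005, 0.761]]
```

View pics/scene4.png

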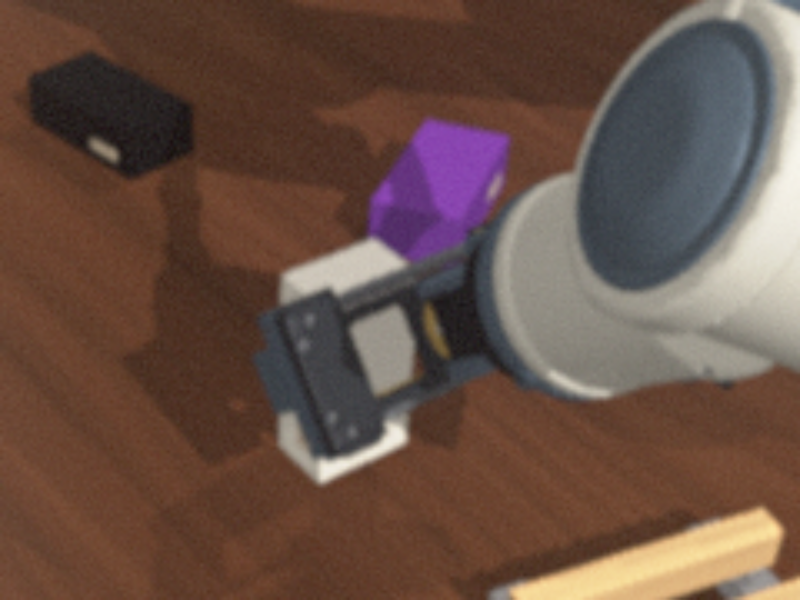

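```bash
python3 -m pendant '[[-1,-1,0,0,0,0,0],[-1,-3,0,0,0,0,0],[-1,-6,0,0,0,0,0],[-1,-10,0,0,0,0,0],[-1,-14,0,0,0,0,0],[-1,-14,0,0,0,0,0]]' 40 >/dev/null; python3 st.py; cat > meas.py <<'E'
from h import *
def planes(Q,k=4):
    g=np.random.default_rng(0)
    for _ in range(k):
        if len(Q)<60: break
        bi=None
        for i in range(300):
            a=Q[g.choice(len(Q),3,replace=False)]; nn=np.cross(a[1]-a[0],a[2]-a[0]); L=np.linalg.norm(nn)
            if L<1e-6: continue
            inl=np.abs((Q-a[0])@nn/L)<.0025
            if bi is None or inl.sum()>bi.sum(): bi=inl
        c=Q[bi].mean(0); v=np.linalg.svd(Q[bi]-c)[2][2]
        print("  plane",bi.sum(),v.round(3),c.round(4)); Q=Q[~bi]
def meas(n,ylo,yhi):
    p,d=read_camera(n); W=cloud(n,p,d)
    for r in trace(n,"mould"):
        m=r['pixels']&(d>0); Q=W[m]
        if len(Q)<20 or p[m].mean()<150 or not ylo<np.median(Q[:,1])<yhi: continue
        print(n,round(r['conf'],2),np.round(r['bbox']),"min",np.percentile(Q,1,0).round(4),"max",np.percentile(Q,99,0).round(4))
        T=Q[Q[:,2]>np.percentile(Q[:,2],97)-.004]; print("top rect",rect(T))
        planes(Q)
    return p
E
python3 - <<'E'
from meas import *
from go import *
for n in ("scene","side"):
    p=meas(n,-.1,.1); cv2.imwrite(f"pics/{n}5.png",p[:,:,::-1])
c=(.5,-.02)
p,R=back(pose3(c,90,40,.038,.007,-1),.14); rel(p+[0,0,.03],R)
E
```

```text
t 10.05 q [29.54, 39.36, 88.62, -41.65, 83.87, 46.39] p [0.5008, 0.0928, 0.166] w 0.0912 F [0.1, -0.8, -0.9]
[[0.001, 1.0, 0.0], [-0.759, 0.001, -0.651], [-0.651, 0.001, 0.759]]
scene 0.93 [345. 229.  42.  73.] min [ 0.4566 -0.0473 -0.0007] max [0.5323 0.0007 0.1211]
top rect ((522.3, 44.5), (193.5, 69.1), 72.1)
  plane 1313 [-0.006 -1.    -0.003] [ 0.5038 -0.0013  0.0626]
  plane 643 [ 1.    -0.003  0.004] [ 0.5309 -0.0224  0.0643]
  plane 384 [-0.006 -0.     1.   ] [ 0.4988 -0.0224  0.1197]
  plane 40 [ 0.002 -0.004  1.   ] [ 4.52e-01 -7.79e-02 -4.00e-04]
side 0.85 [313. 223.  28.  54.] min [ 4.686e-01 -4.620e-02 -2.000e-04] max [ 0.53   -0.0028  0.1214]
top rect ((499.7, -24.4), (42.8, 62.6), 87.5)
  plane 533 [ 0.009  1.    -0.009] [ 0.4989 -0.0431  0.0654]
  plane 353 [-0.004  1.    -0.018] [ 0.4993 -0.0357  0.0619]
  plane 219 [-0.005 -0.023 -1.   ] [ 0.4997 -0.0207  0.1193]
  plane 85 [-0.024 -0.999  0.029] [ 0.5042 -0.0402  0.0465]
row [10.92, 0.12, 18.03] [-0.002, 1.564, 0.007] rows>= 10.4
dq [10.0, 7.0, 4.0, 12.0, 9.0, 16.0] end [-39.0, 31.0, 86.0, 30.0, 91.0, -46.0]
```

View pics/side5.png

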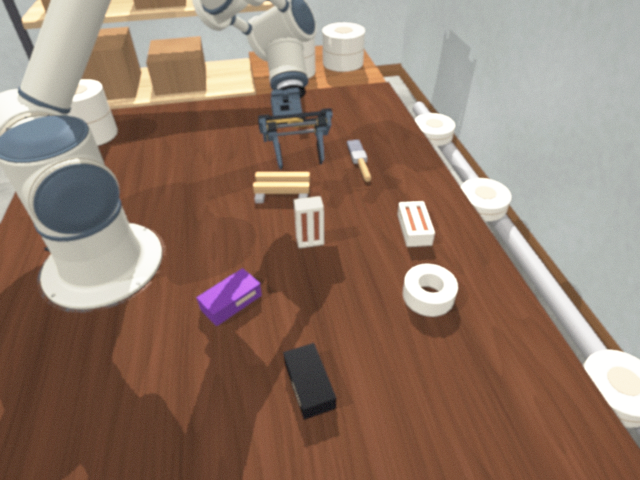

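```bash
python3 -m pendant '[[-1,0.4,0,1.6,0,0.1,0],[-1,0.8,0,3.2,0,0.2,0],[-1,1.4,0,5,0,0.34,0],[-1,2.5,0,6.6,0,0.48,0],[-1,3.6,0,8.2,0,0.62,0],[-1,4.7,0,9.8,0,0.76,0],[-1,5.8,0,11.2,0,0.9,0],[-1,6.9,0,12.6,0,1.04,0],[-1,8,0,14,0,1.18,0],[-1,9,0,15.4,0,1.32,0],[-1,10,0,16.8,0,1.46,0],[-1,10.9,0.1,18,0,1.56,0]]' 40 >/dev/null; python3 st.py; python3 - <<'E'
from go import *
c=(.4995,-.0225)
p,R=back(pose3(c,90,40,.038,.007,-1),.12); rel(p,R)
p,R=pose3(c,90,40,.038,.007,-1); rel(p,R)
E
```

```text
t 11.45 q [-39.45, 31.02, 85.71, 29.9, 91.31, -45.96] p [0.4995, -0.1133, 0.2289] w 0.0914 F [1.0, -0.8, -0.5]
[[-0.0, 1.0, -0.007], [0.645, -0.006, -0.764], [-0.764, -0.005, -0.645]]
row [4.21, 0.02, 2.01] [-0.007, -0.003, 0.0] rows>= 0.9
dq [0.0, 0.0, 0.0, 0.0, 1.0, 0.0] end [-38.0, 34.0, 89.0, 30.0, 85.0, -49.0]
row [16.21, 0.02, 2.05] [-0.007, -0.003, 0.0] rows>= 3.3
dq [1.0, 1.0, 2.0, 1.0, 3.0, 1.0] end [-32.0, 40.0, 98.0, 35.0, 71.0, -53.0]
```

```bash
python3 -m pendant '[[-1,2,0,1,0,0,0],[-1,4.2,0,2,0,0,0],[-1,7,0,2,0,0,0],[-1,11,0,2,0,0,0],[-1,14,0,2,0,0,0],[-1,15.5,0,2,0,0,0],[-1,16.2,0,2,0,0,0],[-1,16.2,0,2,0,0,0]]' 40 >/dev/null; python3 st.py;  python3 -m pendant '[[1,0,0,0,0,0,0],[1,0,0,0,0,0,0],[1,0,0,0,0,0,0],[1,0,0,0,0,0,0],[1,0,0,0,0,0,0],[1,0,0,0,0,0,0],[1,0,0,0,0,0,0],[1,0,0,0,0,0,0]]' 40 >/dev/null; python3 st.py;  python3 - <<'E'
from go import *
from h import *
s=readout.observe();R=s['orientation']; print("lift10",(R.T@[0,0,10]).round(2))
p,d=read_camera("side"); cv2.imwrite("pics/side6.png",cv2.resize(p[120:300,200:440,::-1],(800,600)))
E
```

```text
t 12.25 q [-31.93, 39.53, 98.02, 35.15, 70.41, -52.12] p [0.4991, -0.0224, 0.0915] w 0.0909 F [0.4, -0.5, -0.3]
[[-0.003, 1.0, -0.006], [0.641, -0.002, -0.767], [-0.767, -0.007, -0.641]]
t 13.05 q [-31.91, 39.43, 97.95, 35.16, 70.44, -52.12] p [0.4999, -0.0227, 0.0924] w 0.0615 F [-3.0, -3.9, 6.9]
[[-0.002, 1.0, -0.004], [0.64, -0.002, -0.768], [-0.768, -0.004, -0.64]]
lift10 [-7.68 -0.04 -6.4 ]
```

View pics/side6.png

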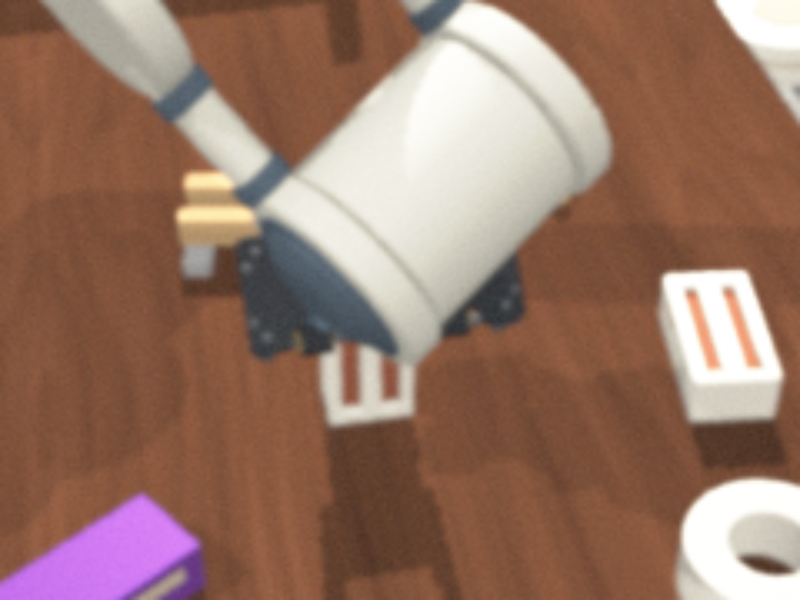

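```bash
python3 -m pendant '[[1,-1,0,-0.8,0,0,0],[1,-3.5,0,-2.9,0,0,0],[1,-6,0,-5,0,0,0],[1,-7.7,0,-6.4,0,0,0],[1,-7.7,0,-6.4,0,0,0]]' 40 >/dev/null; python3 st.py;  python3 - <<'E'
from go import *
p,R=pose4(C3,A3,40,.038,.007,-1); rel(p+[0,0,.08],R)
E
```

```text
t 13.6 q [-31.88, 30.33, 93.9, 33.32, 81.1, -44.64] p [0.5013, -0.0232, 0.195] w 0.062 F [-0.0, -0.1, -3.7]
[[0.001, 1.0, -0.002], [0.639, -0.002, -0.77], [-0.77, -0.0, -0.639]]
row [19.82, -3.5, -15.56] [0.232, -1.559, -0.02] rows>= 10.5
dq [11.0, 7.0, 7.0, 12.0, 11.0, 18.0] end [38.0, 47.0, 74.0, -30.0, 100.0, 56.0]
```

```bash
python3 -m pendant '[[1,1.3,-0.2,-1,0.015,-0.1,0],[1,2.9,-0.5,-2.2,0.03,-0.22,0],[1,4.6,-0.8,-3.6,0.05,-0.36,0],[1,6.3,-1.1,-5,0.07,-0.5,-0.01],[1,8,-1.4,-6.3,0.09,-0.63,-0.01],[1,9.7,-1.7,-7.6,0.11,-0.76,-0.01],[1,11.4,-2,-9,0.13,-0.9,-0.01],[1,13.1,-2.3,-10.3,0.15,-1.03,-0.01],[1,14.8,-2.6,-11.6,0.17,-1.16,-0.02],[1,16.5,-2.9,-13,0.19,-1.3,-0.02],[1,18.2,-3.2,-14.3,0.21,-1.43,-0.02],[1,19.8,-3.5,-15.6,0.23,-1.56,-0.02]]' 40 >/dev/null; python3 -m pendant '[[1,0,0,0,0,0,0],[1,0,0,0,0,0,0]]' 40 >/dev/null; python3 st.py;  python3 - <<'E'
from go import *
from meas import *
p,R=pose4(C3,A3,40,.038,.007,-1); rel(p+[0,0,.08],R); rel(p,R)
for n in ("scene","side"):
    p=meas(n,.1,.3); cv2.imwrite(f"pics/{n}7.png",cv2.resize(p[100:340,300:620,::-1] if n=="scene" else p[80:260,180:420,::-1],(800,600)))
E
```

```text
t 15.0 q [37.88, 47.51, 74.08, -29.88, 99.45, 55.88] p [0.465, 0.2245, 0.1384] w 0.0621 F [-1.1, -0.4, -1.7]
[[-0.162, 0.978, -0.128], [-0.749, -0.206, -0.63], [-0.642, -0.007, 0.766]]
row [-0.15, 0.19, 0.33] [0.007, 0.0, 0.002] rows>= 0.1
dq [0.0, 0.0, 0.0, 0.0, 0.0, 0.0] end [38.0, 47.0, 74.0, -30.0, 100.0, 56.0]
row [4.99, 0.24, -5.81] [0.007, 0.0, 0.002] rows>= 1.5
dq [0.0, 1.0, 0.0, 0.0, 1.0, 0.0] end [38.0, 53.0, 75.0, -30.0, 93.0, 60.0]
scene 0.8 [459. 252.  91.  71.] min [ 2.937e-01  8.320e-02 -2.000e-04] max [0.52   0.2589 0.2175]
top rect ((474.4, 213.0), (179.7, 101.1), 55.1)
  plane 990 [-0.008  0.009 -1.   ] [0.4554 0.1754 0.1562]
  plane 584 [ 0.974 -0.224 -0.032] [0.4857 0.167  0.1364]
  plane 417 [-0.02   0.023 -1.   ] [0.452  0.179  0.1496]
  plane 110 [ 0.198  0.98  -0.027] [0.4613 0.2551 0.1492]
side 0.57 [281. 150.  28.  41.] min [0.4189 0.124  0.1181] max [0.4944 0.2473 0.1601]
top rect ((460.0, 188.8), (125.3, 62.4), 77.2)
  plane 360 [-0.01 -0.   -1.  ] [0.4588 0.183  0.1574]
  plane 253 [ 0.001 -0.011 -1.   ] [0.4582 0.1848 0.1509]
  plane 201 [0.252 0.966 0.05 ] [0.4485 0.1317 0.1345]
  plane 40 [-0.974  0.224  0.02 ] [0.4855 0.1625 0.1332]
```

View pics/side7.png

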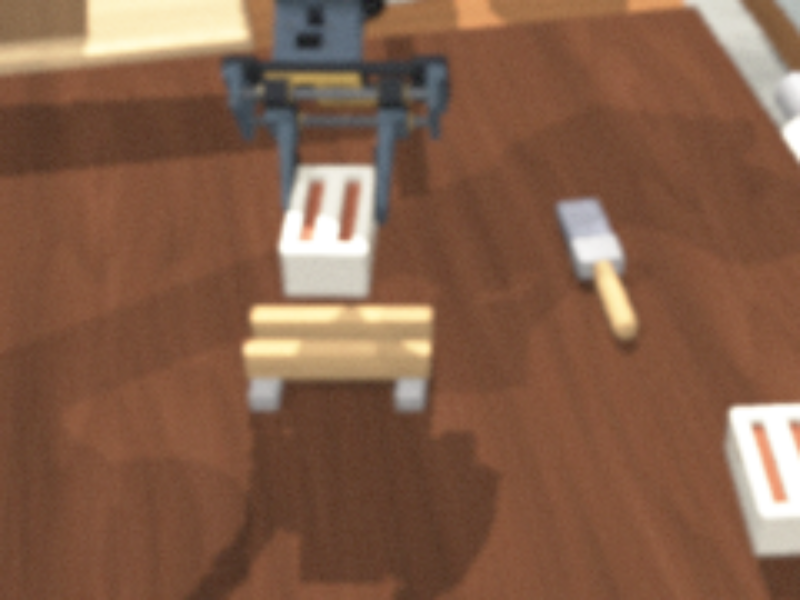

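View pics/scene7.png

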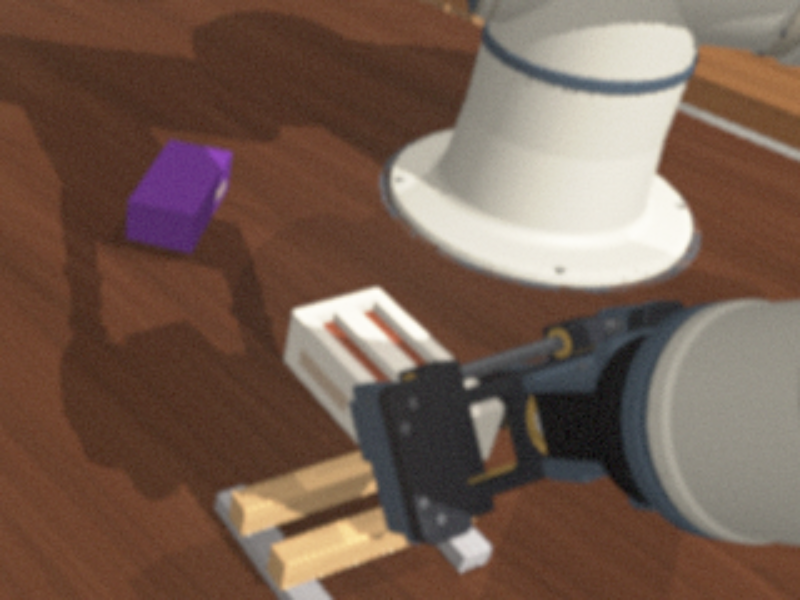

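```bash
python3 -m pendant '[[1,1,0,-1.2,0,0,0],[1,2,0,-2.4,0,0,0],[1,3,0,-3.6,0,0,0],[1,3.9,0,-4.6,0,0,0],[1,4.3,0,-5.2,0,0,0],[1,4.6,0,-5.5,0,0,0],[1,4.6,0,-5.5,0,0,0],[1,4.6,0,-5.5,0,0,0]]' 40 >/dev/null; python3 st.py;  python3 - <<'E'
from meas import *
p=meas("side",.1,.3)
E
python3 -m pendant '[[1,0.06,0,-0.08,0,0,0],[1,0.13,0,-0.15,0,0,0],[1,0.13,0,-0.15,0,0,0]]' 40 | grep -A1 force
```

```text
t 16.0 q [37.84, 52.73, 75.2, -29.52, 93.86, 59.21] p [0.4654, 0.2243, 0.0689] w 0.062 F [-0.6, 0.1, -3.3]
[[-0.162, 0.978, -0.131], [-0.748, -0.208, -0.63], [-0.644, -0.004, 0.765]]
side 0.89 [283. 171.  24.  39.] min [0.4189 0.1254 0.0467] max [0.4972 0.2514 0.089 ]
top rect ((461.0, 189.7), (124.6, 64.7), 77.3)
  plane 367 [ 0.004  0.004 -1.   ] [0.4591 0.1868 0.0863]
  plane 231 [ 0.012 -0.036  0.999] [0.4597 0.1892 0.0784]
  plane 189 [0.206 0.977 0.05 ] [0.4478 0.1329 0.0637]
  plane 48 [ 0.096 -0.06   0.994] [0.4614 0.1834 0.083 ]
force: [-0.3, 0.1, -3.2]
width: 0.0617
```

```bash
python3 -m pendant '[[1,0.06,0,-0.08,0,0,0],[1,0.13,0,-0.15,0,0,0],[1,0.13,0,-0.15,0,0,0]]' 40 | grep -A1 force; python3 -m pendant '[[1,0.04,0,-0.05,0,0,0],[1,0.07,0,-0.08,0,0,0],[1,0.07,0,-0.08,0,0,0]]' 40 | grep -A1 force
```

```text
force: [-0.6, 0.8, -3.1]
width: 0.0618
force: [-0.1, 0.6, -2.8]
width: 0.0623
```

```bash
python3 -m pendant '[[1,0.04,0,-0.05,0,0,0],[1,0.07,0,-0.08,0,0,0],[1,0.07,0,-0.08,0,0,0]]' 40 | grep -A1 force; python3 st.py
```

```text
force: [0.0, 0.0, -3.2]
width: 0.0619
t 17.3 q [37.83, 53.23, 75.28, -29.5, 93.37, 59.47] p [0.4652, 0.2241, 0.0624] w 0.0619 F [0.0, 0.0, -3.2]
[[-0.162, 0.978, -0.131], [-0.748, -0.208, -0.63], [-0.643, -0.004, 0.766]]
```

```bash
python3 -m pendant '[[1,0.03,0,-0.04,0,0,0],[1,0.06,0,-0.07,0,0,0],[1,0.06,0,-0.07,0,0,0]]' 40 | grep -A1 force; python3 -m pendant '[[1,0.03,0,-0.04,0,0,0],[1,0.03,0,-0.04,0,0,0]]' 40 | grep -A1 force
```

```text
force: [0.1, 1.7, 0.9]
width: 0.062
force: [-1.7, 3.6, 6.9]
width: 0.0619
```

```bash
python3 - <<'E'
from meas import *
p=meas("side",.1,.3)
E
python3 -m pendant '[[-0.42,0,0,0,0,0,0],[-0.5,0,0,0,0,0,0],[-0.6,0,0,0,0,0,0],[-0.8,0,0,0,0,0,0],[-1,0,0,0,0,0,0],[-1,0,0,0,0,0,0],[-1,0,0,0,0,0,0]]' 40 >/dev/null; python3 st.py
python3 - <<'E'
from meas import *
p=meas("side",.1,.3)
E
```

```text
side 0.7 [283. 175.  23.  42.] min [0.4189 0.1257 0.0394] max [0.4948 0.2468 0.0821]
top rect ((459.5, 188.7), (122.8, 62.0), 77.5)
  plane 349 [-0.001 -0.006 -1.   ] [0.4585 0.1854 0.0791]
  plane 227 [-0.234 -0.972 -0.017] [0.4476 0.1325 0.0584]
  plane 198 [-0.016  0.011 -1.   ] [0.461  0.1952 0.0722]
  plane 31 [-0.001 -0.002 -1.   ] [0.465  0.1807 0.0756]
side 0.17 [282. 188.  58.  31.] min [0.3817 0.1247 0.0011] max [0.5355 0.2335 0.042 ]
top rect ((456.9, 177.9), (95.3, 149.3), 78.4)
  plane 255 [ 0.002 -0.007 -1.   ] [0.4633 0.1887 0.039 ]
  plane 141 [-0.207 -0.97  -0.128] [0.4543 0.1598 0.026 ]
  plane 115 [-0.066 -0.299  0.952] [0.4546 0.1685 0.0209]
  plane 75 [-0.213 -0.977 -0.02 ] [0.4785 0.2041 0.0241]
t 18.6 q [37.83, 53.34, 75.29, -29.49, 93.27, 59.53] p [0.4652, 0.2241, 0.0611] w 0.0912 F [0.1, 0.1, -0.2]
[[-0.162, 0.978, -0.131], [-0.748, -0.208, -0.63], [-0.643, -0.004, 0.766]]
side 0.57 [283. 176.  26.  39.] min [0.4207 0.1255 0.0363] max [0.498  0.2541 0.0817]
top rect ((459.2, 188.4), (122.7, 62.1), 77.3)
  plane 346 [-0.013 -0.004  1.   ] [0.4582 0.183  0.0788]
  plane 216 [ 0.017 -0.017 -1.   ] [0.4603 0.1892 0.072 ]
  plane 164 [-0.224 -0.972 -0.077] [0.4494 0.1323 0.0559]
  plane 50 [-0.072 -0.074  0.995] [0.4625 0.1885 0.0716]
```

Released and lying level. I'll back off straight along the tool and do a final check.

```bash
python3 -m pendant '[[-1,-1,0,0,0,0,0],[-1,-3,0,0,0,0,0],[-1,-6,0,0,0,0,0],[-1,-10,0,0,0,0,0],[-1,-14,0,0,0,0,0],[-1,-18,0,0,0,0,0],[-1,-18,0,0,0,0,0]]' 40 >/dev/null; python3 st.py
python3 - <<'E'
from meas import *
for n in ("scene","side"):
    p=meas(n,.1,.3); cv2.imwrite(f"pics/{n}9.png",p[:,:,::-1])
    d=None
    for l in ("rack","mate","ring_mould","brush"):
        p,d=read_camera(n); W=cloud(n,p,d)
        for r in trace(n,l)[:2]:
            Q=W[r['pixels']&(d>0)]
            if len(Q)<20: continue
            top=np.percentile(Q[:,2],97); T=Q[np.abs(Q[:,2]-top)<.008] if l!='brush' else Q
            print(l,round(r['conf'],2),rect(T))
E
```

```text
t 19.4 q [44.22, 53.65, 50.57, -28.43, 117.0, 52.67] p [0.4954, 0.3631, 0.1802] w 0.0915 F [-0.2, 0.2, -0.2]
[[-0.157, 0.978, -0.133], [-0.745, -0.206, -0.634], [-0.648, -0.0, 0.762]]
scene 0.74 [447. 293.  81.  82.] min [0.4218 0.1318 0.0408] max [0.5026 0.2576 0.0815]
top rect ((460.1, 193.4), (122.2, 64.6), 77.4)
  plane 1508 [ 0.009 -0.003 -1.   ] [0.4621 0.198  0.0795]
  plane 907 [ 0.977 -0.215 -0.   ] [0.4912 0.1915 0.0593]
  plane 705 [-0.003 -0.    -1.   ] [0.4575 0.1973 0.0729]
  plane 397 [0.216 0.976 0.007] [0.4718 0.2521 0.0569]
rack 0.86 ((462.5, 208.0), (92.4, 152.0), 77.6)
mate 0.73 ((767.7, -33.5), (124.3, 62.1), 82.6)
ring_mould 0.71 ((724.3, -244.8), (110.7, 107.8), 68.7)
brush 0.6 ((709.2, 275.9), (45.4, 176.5), 3.5)
side 0.83 [283. 176.  29.  39.] min [0.4173 0.1255 0.0011] max [0.5005 0.247  0.082 ]
top rect ((459.1, 187.9), (123.4, 62.6), 76.9)
  plane 329 [-0.029 -0.002 -1.   ] [0.4605 0.1866 0.0792]
  plane 218 [ 0.028  0.008 -1.   ] [0.4585 0.1876 0.0718]
  plane 188 [ 0.222  0.975 -0.008] [0.4467 0.1326 0.0568]
  plane 62 [-0.974  0.224 -0.035] [0.4886 0.1784 0.0568]
rack 0.66 ((460.5, 189.7), (72.7, 146.1), 77.4)
mate 0.58 ((766.8, -35.9), (123.6, 63.8), 82.1)
ring_mould 0.78 ((723.6, -250.7), (108.7, 107.3), 52.6)
brush 0.94 ((705.5, 292.1), (229.9, 41.1), 88.7)
```

View pics/scene9.png

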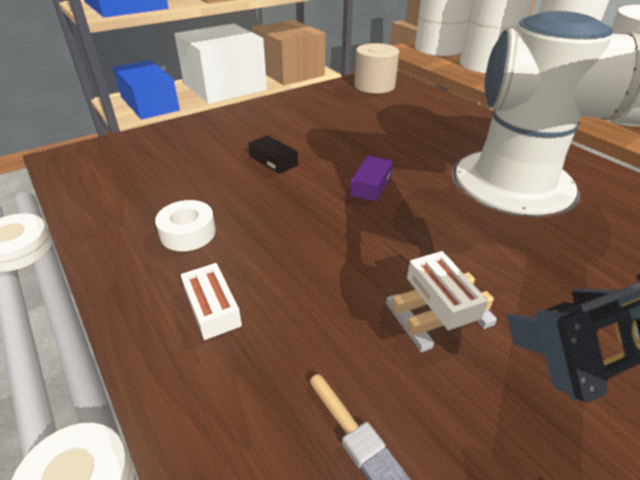

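View pics/side9.png

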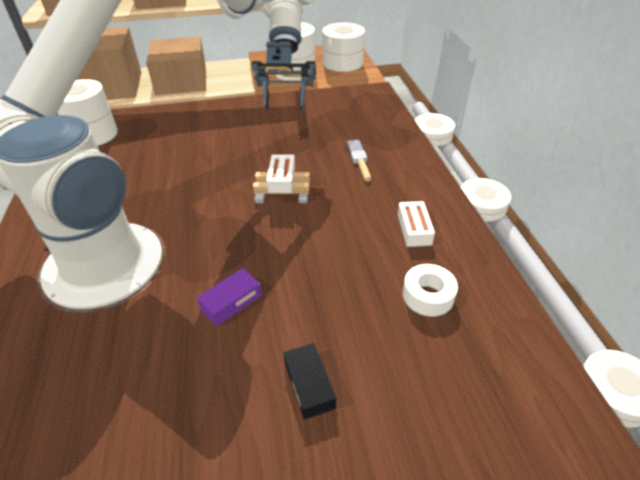

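The mould lies cavity up across both slats at scene (447,290) and side (281,174). The bystanders and look-alikes haven't moved, and the gripper is clear at scene (580,340).

```bash
python3 -c "
from cell import order; print(order.close_job())"; python3 st.py
```

```text
the job is handed in; nothing more can be done
None
the job is handed in; nothing more can be done
```

The mould half now lies cavity face up across both slats of the rack, and I handed the job in after about 20 s of the 61 s allowed. The hand-in gives no verdict.

**What I did:** I gripped the white block across its width and stood it on end on clear bench. I let go, gripped it again from the cavity side, turned it another 90° and lowered it in small steps onto the slats. I stopped at about 10 N of contact, then opened the fingers and backed off.

**Last checks, from both fixed cameras:**
- **Position:** the mould's centre is within about 3 mm of the rack's centre, and its top is at about 0.080 m.
- **Angle:** it is level within about 2° and squared to the rack within about 1°.
- **Touching:** force on the tool was close to zero and the gripper was about 0.2 m away.
- **Other things:** mate and ring mould measured within 1–2 mm of their starting positions. The brush agreed within about 2 mm in the side view and 7 mm in the scene view, which cuts it off. The black and purple look-alikes show no movement in the pictures.

**Disagreements:** the two cameras differ by about 5 mm in y for the mould, as they did at the start, which is well within tolerance. The last scene-view rack reading was 16 mm off because the mould now covers part of the rack, so I compared against the earlier rack measurement instead.

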